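# Release the waiting part at the chute gate with the lever

### The arm

A 7-joint arm with a two-finger parallel gripper is mounted at the origin on the work surface. World frame = base frame: x ahead of the robot, y to its left, z up, the work surface at z = 0. Lengths are in m, angles in rad, forces in N, time in s.
With the tool pointing down it reaches from about 0.4 to 0.875 m from the base axis. Payload 19.3 kg.
Tool frame: the origin (TCP) lies at the very end of the fingers, on their centre line; the grasp point (between the pads) lies 19 mm behind it; z points along the fingers, x is the direction in which the jaws open and shut, and the axes are right-handed (so a half turn about z gives the same grasp; the last joint's range is limited). The gripper opens to 85 mm and grips with 20 to 120 N. Pads are 22 mm wide; open, the fingers measure 114 mm over their backs; the gripper's body (76 mm by 85 mm) begins 54 mm behind the grasp point. The pads swing forward as they close: fully open they stand 13 mm farther back than shut.
Start: joints at [-1.247, 0.521, -0.036, 1.599, 0.021, 1.021, -0.113], TCP at [0.24, 0.577, 0.231] pointing down, gripper open.
Joint ranges: [-2.91, 2.91], [-0.3, 2.13], [-1.5, 1.42], [0.17, 2.43], [-1.26, 4.41], [0.16, 1.93], [-2.52, 2.52]. Speed limits (rad/s): [1.89, 1.89, 2.39, 2.39, 3.01, 3.01, 3.01].

### API

Orientations are given as [roll, pitch, yaw] about the fixed x, y, z axes, in that order (R = Rz(yaw) Ry(pitch) Rx(roll)).
In Python, from workcell import bot gives the robot as it stands.
- The arm moves only by the tool jog_arm, never from a script. Its argument "increments" is a list of rows, each an object of numbers: "wx", "wy", "wz": the turn, a rotation vector about the tool's x, y, z in degrees; "x", "y", "z": the shift along the tool's x, y, z in cm; "claw": the opening in per cent of the stroke, from 0 (shut) to 100 (fully open). A call has 1 to 10 rows; each row is the pose to reach, as a shift and turn from the pose measured when the call began, along the tool's axes at that moment; what a row does not reach only later rows make up. A row lasts 1/8 s, in which the tool goes at most 62.5 mm and 10.7 degrees, less where a joint would pass 70% of its speed; a pose out of reach is approached as far as the arm can. A call with a gripper value outside its range is refused whole. The fingers move at their own pace and stop on an object; "squeeze" is the grip in N (left out, the last holds). Time passes only in rows, so rows that repeat a pose let the fingers close. It gives the time, the measured TCP pose, the force and the opening at its end, in the units of the state.
- bot.observe(): the state, without advancing time (a new reading comes with each control period).
- bot.grab_frame(name): name is "scene" or "side" or "wrist"; returns a dict with "pixels" (400x640x3 uint8, red, green, blue), "fov_y" (degrees; the focal length in pixels is half the picture's height over the tangent of half this angle, whatever the lens; pixels are square), "cx", "cy" (the principal point, pixels), "origin" and "orientation" of the camera in the world. Camera axes: x right, y down, z forward; pixel columns grow to the right and rows downward; lengths in m; the calibration is good to about 2 mm. A picture is of the moment at which its call begins. There is no depth.
- bot.job_done(): hands the job in, once; it reports no verdict.
The state is a dict: "clock": time; "qpos": joint angles; "qd": joint speeds; "joint_efforts": joint torques, N m; "position": TCP position; "tool_rot": TCP orientation; "force": force on the tool from outside, world axes, zero at the start; "moment": the same for the moment, N m; "grip_width": finger opening in m.
Only numpy, scipy, OpenCV 4.12 (cv2) and the standard library are available. Lean on these libraries where they do the work, as an engineer would, in place of code of your own. Each camera call takes 0.05 s, during which the arm holds its last target.

### The job

Press down the orange pad on the long end of the lever until the heavy red flap lifts and the green part waiting behind it rolls down the chute into the yellow nest, then let the lever come back up under control so that the flap closes again without slamming. Only push on the lever: do not pull it upwards, do not touch the flap or the rolling part, and leave the loose things standing around undisturbed.

Things in the scene. Friction and masses are not known exactly. Their poses are not given: they have to be found in the camera images.
- station: the gate station, fixed: black base plate 345 x 300 x 6 mm with two pairs of blue forks, lever, flap and chute. Origin on the table under the flap, z up. Its -x axis points along the lever towards the pad (to the robot's left, within 0.6 rad). The lever lies in its plane y = 0; the chute runs along its y axis at x = +43 mm and falls 8.5 degrees towards -y
- pad_top (a point): centre of the top face of the orange plastic pad, 36 x 36 mm, on the long end of the lever. At rest it is 135 mm above the table and the pad slopes by 0.23 rad (its outer edge is higher); fully pressed it is 57 mm above the table and slopes as much the other way. It swings 78 mm down and in between bulges no more than 5 mm outward from the pivot
- pivot (a point): axis of the lever, 85 mm above the table, between two blue forks whose tops are at 100 mm; the lever turns about the station's y axis. The pad is 170 mm from it, the short end with its nose under the flap 90 mm on the other side
- lever (a joint): angle of the lever, rad: about 0 at rest, growing as the pad is pressed down, stop at 0.46. The short end lifts the flap from below. No spring: the weight of the flap brings the lever back, so it follows the fingers up. Pressing takes about 1.5 to 4 N at the pad until the solid stop. It can also be pulled up below 0, which is not wanted
- flap (a joint): angle of the flap, rad: 0 shut, growing as it rises; about 0.22 with the lever fully pressed. It falls shut by its own weight if the lever is let go, faster than 2 rad/s; brought back with the fingers on the pad it stays far below that if raised at 0.15 m/s or slower
- flap_plate: the red steel flap, 198 x 40 x 6 mm with a dark weight block on it 55 x 40 x 45 mm, hinged at the end away from the lever, its underside 70 mm above the table. A steel lip under it closes the chute until the flap is at about 0.16 rad (lever 0.32). Origin in the plate, over the lip, 127 mm from its hinge
- part_center (a point): centre of the green plastic part, a cylinder of 30 mm diameter and 40 mm length lying across the chute. It starts resting against the upstream (+y of the station) side of the lip and rolls down by itself, in about a second, once the flap is raised far enough
- part: the same green part; its axes turn as it rolls
- nest (a point): where the centre of the green part lies when it rests in the nest: the low end of the chute, marked yellow, against the yellow end wall; 174 mm along the station's -y from where it waits
- lever_arm: the lever: steel bar 14 mm wide, 8 mm thick, with the orange pad. Origin on its pivot
- green_puck: bystander: green cylinder, 40 mm diameter, 45 mm high, standing near the lever; origin at the centre of its underside
- white_puck: bystander: white cylinder, 40 mm diameter, 45 mm high, standing near the lever; origin at the centre of its underside
- spool: bystander: steel spool, 40 mm diameter, 42 mm high, standing near the lever; origin at the centre of its underside
- screwdriver: bystander: screwdriver lying on the table
- oil_can: bystander: can, 56 mm diameter, 110 mm high; origin at the centre of its underside
- collar: bystander: steel ring, 60 mm diameter, 20 mm high; origin at the centre of its underside
- blue_tray: bystander: blue open tray, 160 x 120 x 50 mm; origin at the centre of its underside

How it is judged:
On the way, in this order (a step that is already met when the one before it is completed fails the run):
1. the flap is being raised by fingers pressing the lever (value of joint flap above 0.08 rad and value of joint lever above 0.14 rad and contact force between the fingers and lever_arm above 0.5 N), for 0.05 s.
2. the green part has rolled into the nest (distance between part_center and nest below 0.015 m), for 0.1 s.
At the end, for the whole second after the job is handed in: the green part lies still in the nest (its centre within 15 mm of the nest point), the flap is shut (below 0.02 rad) and the lever is back at rest (below 0.04 rad) (distance between part_center and nest below 0.015 m and linear speed of part below 0.03 m/s and value of joint flap below 0.02 rad and value of joint lever below 0.04 rad); the robot touches nothing.
It fails at once if the robot touches the flap: it must be raised by the lever (contact force between any of the fingers, the arm and flap_plate above 0.5 N).
It fails at once if the robot touches the green part: it must roll by itself (contact force between any of the fingers, the arm and part above 0.2 N).
It fails at once if the flap slams shut (falls faster than 1.8 rad/s) (velocity of joint flap below -1.8 rad/s).
It fails at once if the lever is pulled up above its rest (value of joint lever below -0.05 rad).
It fails at once if a loose thing standing around is moved more than 20 mm or lifted (distance of any of green_puck, white_puck, spool, screwdriver, oil_can, collar, blue_tray from where it was at the start of the episode above 0.02 m).
It also fails if it takes over 35 s, if anything falls off the work surface, if the arm or the gripper's body presses on something with over 40 N, if the wrist force passes 120 N, or if a joint passes its speed limit or range.

## Working session

There is one attempt and no reset: what is moved stays moved. The work goes in short steps, Python scripts to look and compute and a tool call to move; the robot and the scene stay as the last step left them, time stands still between calls to the robot, and variables do not carry over. Pictures are saved under pics/ and viewed, and the job is handed in when it is done.

Besides the shell and the picture viewer there is one more tool, called after "Emit:" as name(argument=value, ...) on one line, values as JSON. jog_arm: Moves the arm, as the interface text tells. Its arguments: {"type":"object","properties":{"increments":{"type":"array","items":{"type":"object","properties":{"wx":{"type":"number"},"wy":{"type":"number"},"wz":{"type":"number"},"x":{"type":"number"},"y":{"type":"number"},"z":{"type":"number"},"claw":{"type":"number"}}}},"squeeze":{"type":"number"}},"required":["increments"]}

```bash
mkdir -p pics; ls
python3 - <<'E'
from workcell import bot
import cv2
s=bot.observe(); print(s)
for n in ["scene","side","wrist"]:
    f=bot.grab_frame(n); cv2.imwrite(f"pics/{n}0.png",f["pixels"][:,:,::-1])
    print(n,f["fov_y"],f["cx"],f["cy"],f["origin"],f["orientation"])
E
```

```text
pics
{'clock': 0.0, 'qpos': array([-1.24718414,  0.52198404, -0.03634271,  1.60000685,  0.02119852,
        1.02112751, -0.11282749]), 'qd': array([-2.95151882e-05, -3.96275703e-04, -6.54301360e-04,  1.27546036e-03,
       -1.56210839e-03,  4.19022799e-04, -1.09477960e-03]), 'joint_efforts': array([ 1.23436697e-03, -9.27114487e+01,  1.98023580e+00, -3.69941676e+01,
        1.76996860e-02,  7.81075156e-03,  3.85916195e-06]), 'position': array([0.23971323, 0.57682682, 0.23074466]), 'tool_rot': array([3.14151860e+00, 1.13839068e-03, 1.17695913e+00]), 'force': array([-0.29347939, -0.30526657, -0.39916744]), 'moment': array([ 0.00558825, -0.00472231,  0.05755832]), 'grip_width': 0.08511096853761456}
scene 53.18567203895301 322.84478855443626 199.60717900046555 [1.13129941 0.54686126 1.1933651 ] [-2.49046743  0.01384365  2.35004198]
side 46.03823836277374 322.55815248457327 198.67848839745275 [-0.15362236 -1.24084083  1.26528005] [-2.25911739  0.01091626 -0.54358432]
wrist 66.33933349392915 319.02804380362966 200.90801241049095 [0.17645919 0.60361052 0.37278549] [2.86727693e+00 1.26621372e-03 1.17747868e+00]
```

View pics/scene0.png

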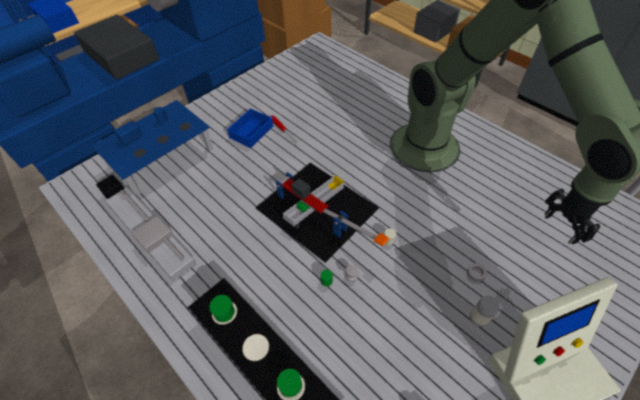

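View pics/side0.png

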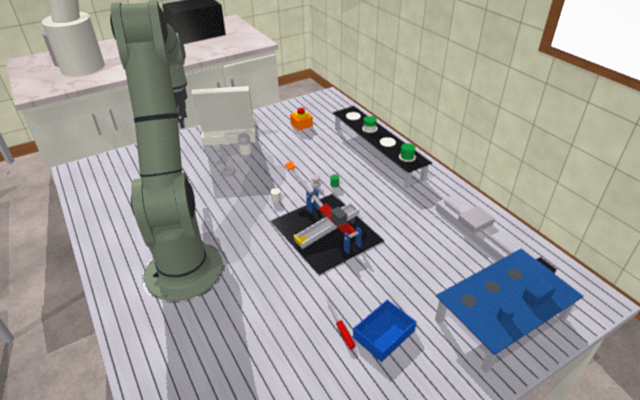

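View pics/wrist0.png

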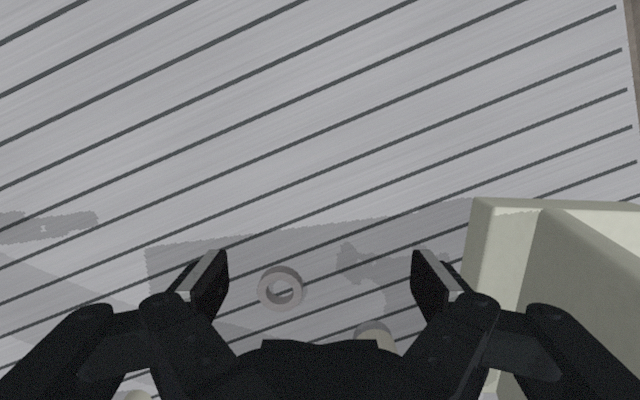

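The scene view shows the orange pad near (381,239), with the flap and chute around (310,200). In the side view the pad is near (290,166). I'll enlarge both.

Run:
```python
import cv2
a=cv2.imread("pics/scene0.png")[150:300,240:440]; cv2.imwrite("pics/scene0c.png",cv2.resize(a,None,fx=4,fy=4,interpolation=cv2.INTER_CUBIC))
a=cv2.imread("pics/side0.png")[135:285,225:425]; cv2.imwrite("pics/side0c.png",cv2.resize(a,None,fx=4,fy=4,interpolation=cv2.INTER_CUBIC))
```

```text
(no output)
```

View pics/scene0c.png

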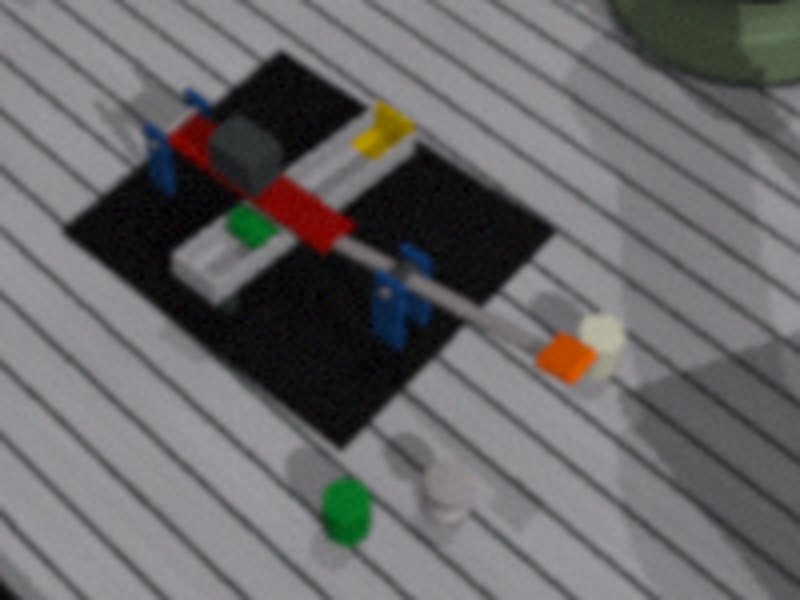

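View pics/side0c.png

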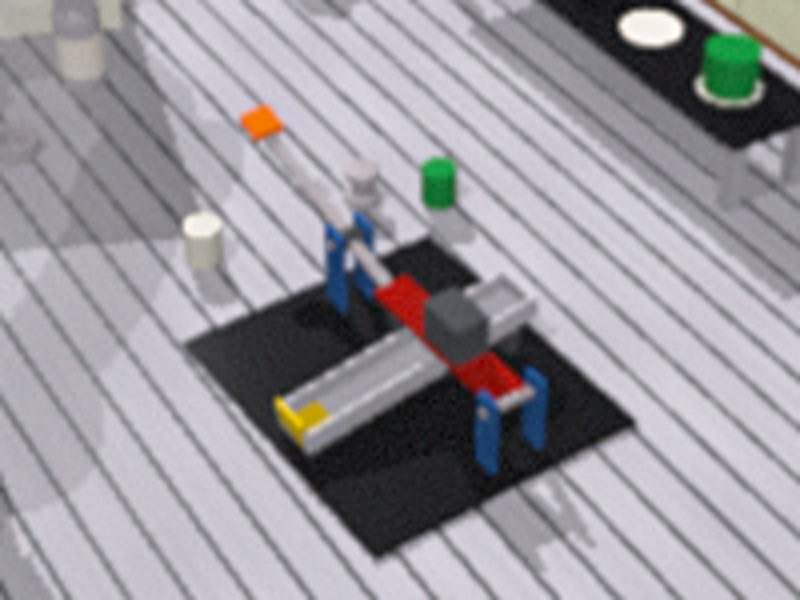

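```bash
cat > h.py <<'E'
import numpy as np
from scipy.spatial.transform import Rotation as R
C={"scene":(53.18567203895301,322.84478855443626,199.60717900046555,[1.13129941,0.54686126,1.1933651],[-2.49046743,0.01384365,2.35004198]),
"side":(46.03823836277374,322.55815248457327,198.67848839745275,[-0.15362236,-1.24084083,1.26528005],[-2.25911739,0.01091626,-0.54358432])}
def ray(cam,u,v):
    f,cx,cy,o,e=cam if not isinstance(cam,str) else C[cam]
    F=200/np.tan(np.radians(f/2))
    d=R.from_euler("xyz",e).apply([(u-cx)/F,(v-cy)/F,1]); return np.array(o),d/np.linalg.norm(d)
def plane(cam,u,v,z):
    o,d=ray(cam,u,v); return o+d*(z-o[2])/d[2]
def tri(obs):
    A=np.zeros((3,3));b=np.zeros(3);L=[]
    for c,u,v in obs:
        o,d=ray(c,u,v);P=np.eye(3)-np.outer(d,d);A+=P;b+=P@o;L.append((o,d))
    x=np.linalg.solve(A,b); return x,[np.linalg.norm(np.cross(x-o,d)) for o,d in L]
off={"scene":(240,150),"side":(225,135)}
def cr(c,u,v): return (c,off[c][0]+(u+.5)/4-.5,off[c][1]+(v+.5)/4-.5)
E
python3 - <<'E'
from h import *
np.set_printoptions(precision=4,suppress=True)
print("pad",tri([cr("scene",568,355),cr("side",262,122)]))
sc=[(283,52),(555,232),(343,447),(66,229)]; si=[(378,557),(185,347),(430,238),(635,424)]
P=[]
for a,b in zip(sc,si):
    p1=plane(*cr("scene",*a),.006);p2=plane(*cr("side",*b),.006);print(p1,p2,tri([cr("scene",*a),cr("side",*b)])); P.append((p1+p2)/2)
P=np.array(P);print("ctr",P.mean(0),[np.linalg.norm(P[i]-P[i-1]) for i in range(4)])
# pucks tops
for n,s,d,z in [("white",(601,330),(202,224),.045),("green",(347,492),(439,170),.045),("spool",(448,472),(362,170),.042)]:
    print(n,plane(*cr("scene",*s),z),plane(*cr("side",*d),z),tri([cr("scene",*s),cr("side",*d)]))
E
```

```text
pad (array([0.5474, 0.205 , 0.1316]), [np.float64(0.0006509251650030923), np.float64(0.0006509251650029991)])
[ 0.4009 -0.2682  0.006 ] [ 0.4003 -0.2742  0.006 ] (array([ 0.4004, -0.271 ,  0.0031]), [np.float64(0.0015119453901184857), np.float64(0.001511945390118595)])
[0.3837 0.0719 0.006 ] [0.378  0.0637 0.006 ] (array([0.3803, 0.0696, 0.0004]), [np.float64(0.0001232305631546903), np.float64(0.00012323056315472592)])
[0.6779 0.0878 0.006 ] [0.6769 0.0813 0.006 ] (array([0.6779, 0.0857, 0.0027]), [np.float64(0.0015051194113817326), np.float64(0.0015051194113815322)])
[ 0.6946 -0.2543  0.006 ] [ 0.6928 -0.2596  0.006 ] (array([ 0.6941, -0.2568,  0.003 ]), [np.float64(0.0007985309228645339), np.float64(0.0007985309228643621)])
ctr [ 0.5381 -0.094   0.006 ] [np.float64(0.29345520348174203), np.float64(0.3395927791061037), np.float64(0.2970529992853818), np.float64(0.34183063779959855)]
white [0.4604 0.1816 0.045 ] [0.4616 0.1859 0.045 ] (array([0.461 , 0.1827, 0.0472]), [np.float64(0.0007542314235474678), np.float64(0.0007542314235473234)])
green [0.7192 0.1332 0.045 ] [0.7215 0.1343 0.045 ] (array([0.7202, 0.1334, 0.0462]), [np.float64(0.0005879373379454211), np.float64(0.0005879373379454709)])
spool [0.6491 0.1778 0.042 ] [0.6529 0.1819 0.042 ] (array([0.6507, 0.1786, 0.0451]), [np.float64(0.00032984996879314256), np.float64(0.00032984996879312266)])
```

Run:
```python
from h import *
print([plane("scene",*p,z) for p,z in [((500,358),0),((520,395),0),((610,375),0),((485,308),0.11),((476,272),0.02)]], tri([("scene",612,284),("side",250,88)]), tri([("scene",510,360),("side",203,128)]))
print(plane("side",203,130,0),plane("side",255,143,0))
from workcell import bot
s=bot.observe(); print(s["position"])
r=R.from_euler("xyz",s["tool_rot"]); print(r.inv().apply(np.array([.547,.205,.20])-s["position"]))
```

```text
[array([0.54895351, 0.6624825 , 0.        ]), array([0.59838491, 0.75082239, 0.        ]), array([0.37663568, 0.90367609, 0.        ]), array([0.51011312, 0.55248676, 0.11      ]), array([0.37192331, 0.46844867, 0.02      ])] (array([0.51498078, 0.65921029, 0.36401508]), [np.float64(0.09442476796127797), np.float64(0.09442476796127769)]) (array([0.44755845, 0.73417743, 0.02959279]), [np.float64(0.10205764994665328), np.float64(0.10205764994665348)])
[0.39444302 0.88828898 0.        ] [0.57061072 0.63177267 0.        ]
[0.23974475 0.57693614 0.23088715]
[-0.2255323   0.42645626  0.03108922]
```

Emit:
jog_arm(increments=[{"x": -2.5,"y": 4.5,"claw": 0},{"x": -5,"y": 9.5,"claw": 0},{"x": -7.5,"y": 14.5,"claw": 0},{"x": -10,"y": 19.5,"claw": 0},{"x": -13,"y": 24.5,"claw": 0},{"x": -15.5,"y": 29.5,"claw": 0},{"x": -18,"y": 34.5,"claw": 0},{"x": -20.5,"y": 39,"claw": 0},{"x": -22.5,"y": 42.5,"claw": 0},{"x": -22.5,"y": 42.5,"claw": 0}])

```text
schema error: expected keys wx, wy, wz, x, y, z, claw
```

Run:
```python
from workcell import bot
import cv2
from h import *
s=bot.observe(); print({k:s[k] for k in("clock","position","tool_rot","force","grip_width")})
r=R.from_euler("xyz",s["tool_rot"]); print(r.inv().apply(np.array([.547,.206,.14])-s["position"]))
for n in ["scene","side","wrist"]:
    f=bot.grab_frame(n); cv2.imwrite(f"pics/{n}1.png",f["pixels"][:,:,::-1])
    if n=="wrist":
        print(f["origin"],f["orientation"])
a=cv2.imread("pics/scene1.png")[150:300,240:440]; b=cv2.imread("pics/side1.png")[85:235,225:425]
cv2.imwrite("pics/both1.png",cv2.resize(cv2.hconcat([a,b]),None,fx=2,fy=2,interpolation=cv2.INTER_CUBIC))
```

```text
{'clock': 0.15, 'position': array([0.23974475, 0.57693614, 0.23088715]), 'tool_rot': array([3.14154968e+00, 8.14667546e-04, 1.17695927e+00]), 'force': array([-0.39548034,  0.17575251,  0.56649445]), 'grip_width': 0.08570482282094646}
[-0.22455997  0.42606994  0.09108843]
[0.17648904 0.60368291 0.37302962] [2.86731145e+00 7.83193691e-04 1.17746366e+00]
```

View pics/both1.png

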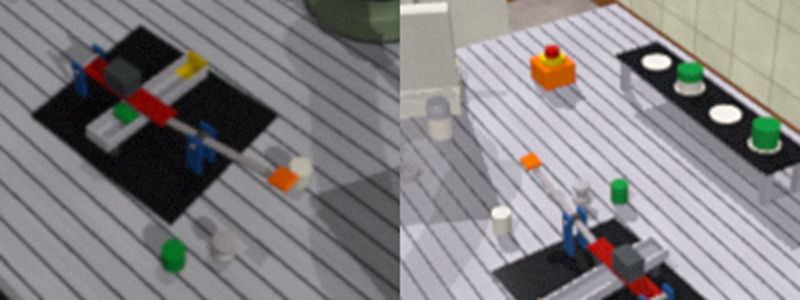

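View pics/wrist1.png

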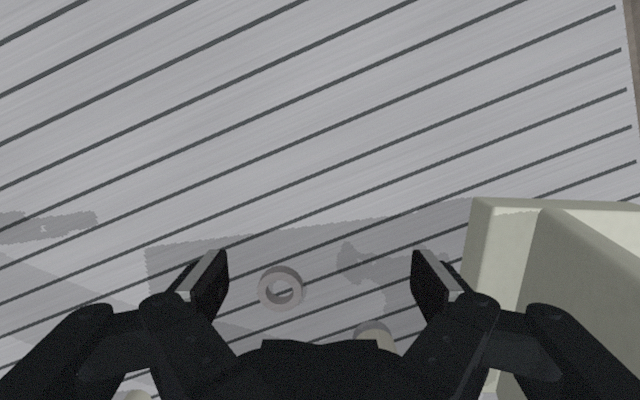

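The call was refused because every row needs all seven keys, so nothing has moved. I'll send it again with the full rows.

Emit:
jog_arm(increments=[{"wx": 0,"wy": 0,"wz": 0,"x": -2.5,"y": 4.5,"z": 0,"claw": 0},{"wx": 0,"wy": 0,"wz": 0,"x": -5,"y": 9.5,"z": 0,"claw": 0},{"wx": 0,"wy": 0,"wz": 0,"x": -7.5,"y": 14.5,"z": 0,"claw": 0},{"wx": 0,"wy": 0,"wz": 0,"x": -10,"y": 19.5,"z": 0,"claw": 0},{"wx": 0,"wy": 0,"wz": 0,"x": -13,"y": 24.5,"z": 0,"claw": 0},{"wx": 0,"wy": 0,"wz": 0,"x": -15.5,"y": 29.5,"z": 0,"claw": 0},{"wx": 0,"wy": 0,"wz": 0,"x": -18,"y": 34.5,"z": 0,"claw": 0},{"wx": 0,"wy": 0,"wz": 0,"x": -20.5,"y": 39,"z": 0,"claw": 0},{"wx": 0,"wy": 0,"wz": 0,"x": -22.5,"y": 42.5,"z": 0,"claw": 0},{"wx": 0,"wy": 0,"wz": 0,"x": -22.5,"y": 42.5,"z": 0,"claw": 0}])

```text
clock: 1.55
position: [0.5475, 0.2031, 0.2311]
tool_rot: [3.141, 0.001, 1.172]
force: [0.3, 0.7, -0.0]
grip_width: 0.0001
```

```bash
cat > look.py <<'E'
from workcell import bot
import cv2,sys
from h import *
k=sys.argv[1]
s=bot.observe(); print({k:s[k] for k in("clock","position","tool_rot","force","grip_width")})
r=R.from_euler("xyz",s["tool_rot"]); print(r.inv().apply(np.array([.547,.206,.135])-s["position"]))
for n in ["scene","side","wrist"]:
    f=bot.grab_frame(n); cv2.imwrite(f"pics/{n}{k}.png",f["pixels"][:,:,::-1])
    if n=="wrist":
        print(list(f["origin"]),list(f["orientation"]))
a=cv2.imread(f"pics/scene{k}.png")[150:300,240:440]; b=cv2.imread(f"pics/side{k}.png")[125:275,225:425]
cv2.imwrite(f"pics/both{k}.png",cv2.resize(cv2.vconcat([a,b]),None,fx=2,fy=2,interpolation=cv2.INTER_CUBIC))
E
python3 look.py 2
```

```text
{'clock': 1.55, 'position': array([0.54750332, 0.20306071, 0.23107971]), 'tool_rot': array([3.14069557e+00, 1.21265688e-03, 1.17228273e+00]), 'force': array([ 0.34164362,  0.65533603, -0.03588692]), 'grip_width': 7.248119708343597e-05}
[ 0.00263016 -0.00169065  0.09607512]
[np.float64(0.4824931073444264), np.float64(0.23299678010294678), np.float64(0.37309211045500673)] [np.float64(2.8677445908288433), np.float64(0.0006120973900753945), np.float64(1.1770747009860005)]
```

View pics/both2.png

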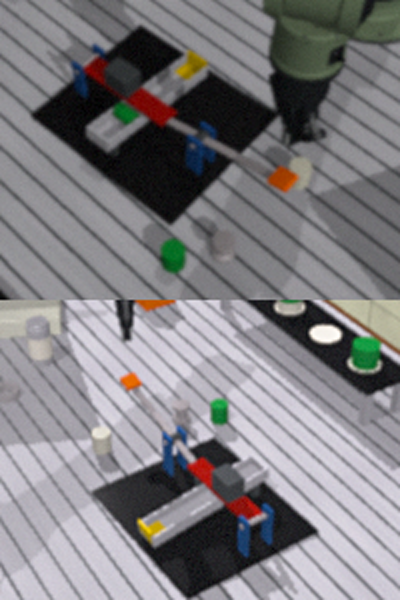

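View pics/wrist2.png

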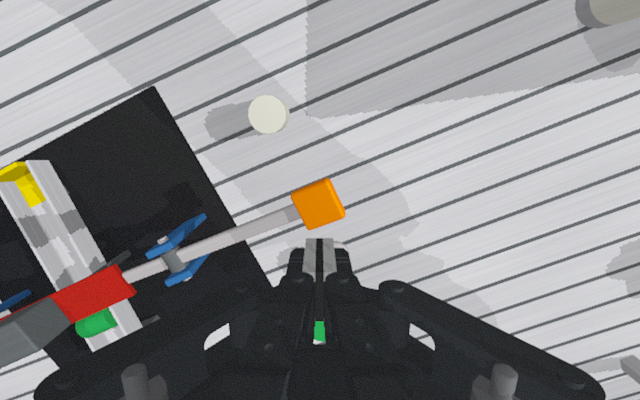

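Wrist view: pad centre at about (318,203), just ahead of the shut fingertips. The pucks are well clear. I'll check the pad position against this view.

Run:
```python
from h import *
w=(66.33933349392915,319.02804,200.90801,[0.4824931,0.2329968,0.3730921],[2.86774459,0.0006121,1.1770747])
print(plane(w,317,203,.135), tri([cr("scene",568,355),cr("side",262,122),(w,317,203)]),tri([cr("scene",568,355),(w,317,203)]))
print(plane(w,175,262,.085))
```

```text
[0.54519655 0.20501286 0.135     ] (array([0.54687213, 0.2047457 , 0.1314068 ]), [np.float64(0.0005329685854450467), np.float64(0.0009887254301149753), np.float64(0.0007266586897840872)]) (array([0.54627075, 0.20474122, 0.13065538]), [np.float64(0.00024498801220474423), np.float64(0.0002449880122047535)])
[0.56065394 0.03869891 0.085     ]
```

Emit:
jog_arm(increments=[{"wx": 0,"wy": 0,"wz": 0,"x": 0.2,"y": -0.2,"z": 3,"claw": 0},{"wx": 0,"wy": 0,"wz": 0,"x": 0.2,"y": -0.2,"z": 6,"claw": 0},{"wx": 0,"wy": 0,"wz": 0,"x": 0.2,"y": -0.2,"z": 8.5,"claw": 0},{"wx": 0,"wy": 0,"wz": 0,"x": 0.2,"y": -0.2,"z": 9.5,"claw": 0},{"wx": 0,"wy": 0,"wz": 0,"x": 0.2,"y": -0.2,"z": 10.5,"claw": 0},{"wx": 0,"wy": 0,"wz": 0,"x": 0.2,"y": -0.2,"z": 11.5,"claw": 0},{"wx": 0,"wy": 0,"wz": 0,"x": 0.2,"y": -0.2,"z": 12,"claw": 0}])

```text
clock: 2.58
position: [0.5444, 0.2098, 0.1109]
tool_rot: [-3.141, -0.0, 1.178]
force: [-0.4, 2.3, 3.7]
grip_width: -0.0004
```

```bash
python3 look.py 3
```

```text
{'clock': 2.575, 'position': array([0.54441611, 0.20978513, 0.11093647]), 'tool_rot': array([-3.14139266e+00, -1.77391071e-04,  1.17787860e+00]), 'force': array([-0.35671661,  2.27815654,  3.73796991]), 'grip_width': -0.0003981618300255234}
[-0.00250309  0.00383145 -0.02406474]
[np.float64(0.48106014948109477), np.float64(0.23614075125562675), np.float64(0.2529225400613135)] [np.float64(2.867829282042609), np.float64(0.0005578527363654384), np.float64(1.1782305644168614)]
```

View pics/both3.png

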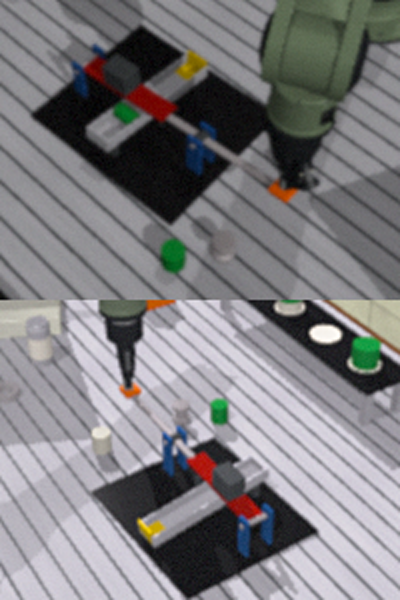

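View pics/wrist3.png

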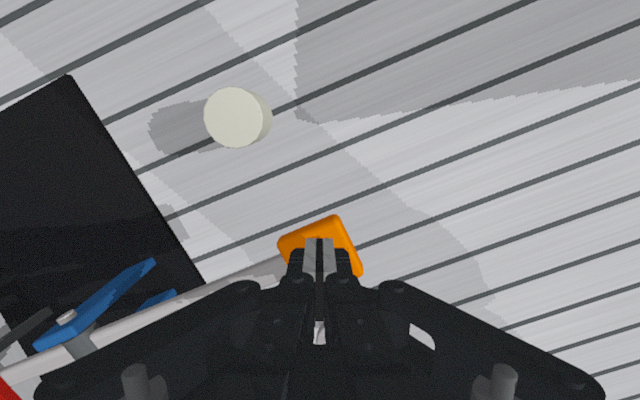

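The wrist view shows the fingertips centred on the pad at about (320,250). Force is 3.7 N up, so I'm in contact and the lever is moving. I'll keep pressing.

Emit:
jog_arm(increments=[{"wx": 0,"wy": 0,"wz": 0,"x": 0,"y": 0.1,"z": 1,"claw": 0},{"wx": 0,"wy": 0,"wz": 0,"x": 0,"y": 0.1,"z": 2,"claw": 0},{"wx": 0,"wy": 0,"wz": 0,"x": 0,"y": 0.1,"z": 3,"claw": 0},{"wx": 0,"wy": 0,"wz": 0,"x": 0,"y": 0.1,"z": 4,"claw": 0},{"wx": 0,"wy": 0,"wz": 0,"x": 0,"y": 0.1,"z": 4.4,"claw": 0},{"wx": 0,"wy": 0,"wz": 0,"x": 0,"y": 0.1,"z": 4.4,"claw": 0},{"wx": 0,"wy": 0,"wz": 0,"x": 0,"y": 0.1,"z": 4.4,"claw": 0},{"wx": 0,"wy": 0,"wz": 0,"x": 0,"y": 0.1,"z": 4.4,"claw": 0},{"wx": 0,"wy": 0,"wz": 0,"x": 0,"y": 0.1,"z": 4.4,"claw": 0},{"wx": 0,"wy": 0,"wz": 0,"x": 0,"y": 0.1,"z": 4.4,"claw": 0}])

```text
clock: 3.98
position: [0.5452, 0.2091, 0.0672]
tool_rot: [-3.141, 0.0, 1.178]
force: [-0.8, -1.0, 2.4]
grip_width: 0.0004
```

```bash
python3 look.py 4
```

```text
{'clock': 3.975, 'position': array([0.54515473, 0.20914962, 0.06722132]), 'tool_rot': array([-3.14102473e+00,  2.96718300e-04,  1.17763825e+00]), 'force': array([-0.81115167, -0.96874573,  2.44036764]), 'grip_width': 0.0004321071362521447}
[-0.0022225   0.00287263 -0.06777967]
[np.float64(0.4819417541551668), np.float64(0.2357148058412874), np.float64(0.2092332152132005)] [np.float64(2.867846318929399), np.float64(0.0005688649739932217), np.float64(1.1781713698080867)]
```

View pics/both4.png

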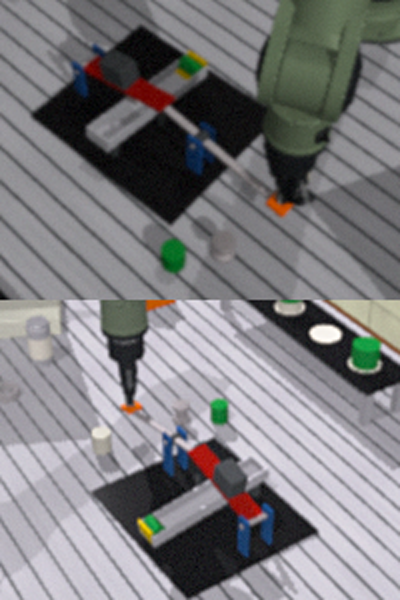

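View pics/wrist4.png

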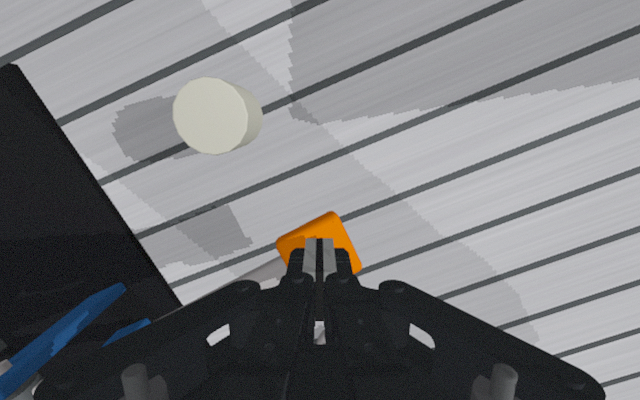

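Both views show the green part at the yellow nest: scene crop (190,65), side crop (152,525). I'll raise slowly at about 0.065 m/s.

Emit:
jog_arm(increments=[{"wx": 0,"wy": 0,"wz": 0,"x": 0,"y": 0,"z": 0,"claw": 0},{"wx": 0,"wy": 0,"wz": 0,"x": 0,"y": 0,"z": 0,"claw": 0},{"wx": 0,"wy": 0,"wz": 0,"x": 0,"y": 0,"z": -0.5,"claw": 0},{"wx": 0,"wy": 0,"wz": 0,"x": 0,"y": 0,"z": -1.2,"claw": 0},{"wx": 0,"wy": 0,"wz": 0,"x": 0,"y": 0,"z": -2,"claw": 0},{"wx": 0,"wy": 0,"wz": 0,"x": 0,"y": 0,"z": -2.8,"claw": 0},{"wx": 0,"wy": 0,"wz": 0,"x": 0,"y": 0,"z": -3.6,"claw": 0},{"wx": 0,"wy": 0,"wz": 0,"x": 0,"y": 0,"z": -4.4,"claw": 0},{"wx": 0,"wy": 0,"wz": 0,"x": 0,"y": 0,"z": -5,"claw": 0},{"wx": 0,"wy": 0,"wz": 0,"x": 0,"y": 0,"z": -5.4,"claw": 0}])

```text
clock: 5.38
position: [0.5454, 0.209, 0.1216]
tool_rot: [-3.141, 0.0, 1.178]
force: [0.7, -2.4, 2.4]
grip_width: 0.0001
```

Emit:
jog_arm(increments=[{"wx": 0,"wy": 0,"wz": 0,"x": 0,"y": 0,"z": -0.3,"claw": 0},{"wx": 0,"wy": 0,"wz": 0,"x": 0,"y": 0,"z": -0.7,"claw": 0},{"wx": 0,"wy": 0,"wz": 0,"x": 0,"y": 0,"z": -1.2,"claw": 0},{"wx": 0,"wy": 0,"wz": 0,"x": 0,"y": 0,"z": -1.8,"claw": 0},{"wx": 0,"wy": 0,"wz": 0,"x": 0,"y": 0,"z": -2.4,"claw": 0},{"wx": 0,"wy": 0,"wz": 0,"x": 0,"y": 0,"z": -3.2,"claw": 0},{"wx": 0,"wy": 0,"wz": 0,"x": 0,"y": 0,"z": -5,"claw": 0},{"wx": 0,"wy": 0,"wz": 0,"x": 0,"y": 0,"z": -7.5,"claw": 0},{"wx": 0,"wy": 0,"wz": 0,"x": 0,"y": 0,"z": -9,"claw": 0},{"wx": 0,"wy": 0,"wz": 0,"x": 0,"y": 0,"z": -9,"claw": 0}])

```text
clock: 6.62
position: [0.5457, 0.2092, 0.2124]
tool_rot: [3.141, -0.001, 1.178]
force: [0.8, -0.6, -0.7]
grip_width: -0.0001
```

```bash
python3 look.py 5
```

```text
{'clock': 6.625, 'position': array([0.54572832, 0.20923964, 0.21241304]), 'tool_rot': array([ 3.14082639e+00, -9.80364516e-04,  1.17755114e+00]), 'force': array([ 0.81019967, -0.6449214 , -0.67277206]), 'grip_width': -8.22135029943175e-05}
[-0.00258096  0.00235668  0.07741238]
[np.float64(0.48188863586737923), np.float64(0.23558257267029248), np.float64(0.35303216665197384)] [np.float64(2.86805940541333), np.float64(0.0009894327486630328), np.float64(1.1781171759912679)]
```

View pics/both5.png

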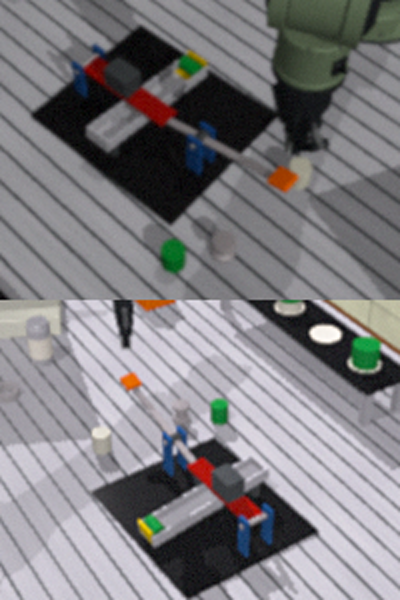

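View pics/wrist5.png

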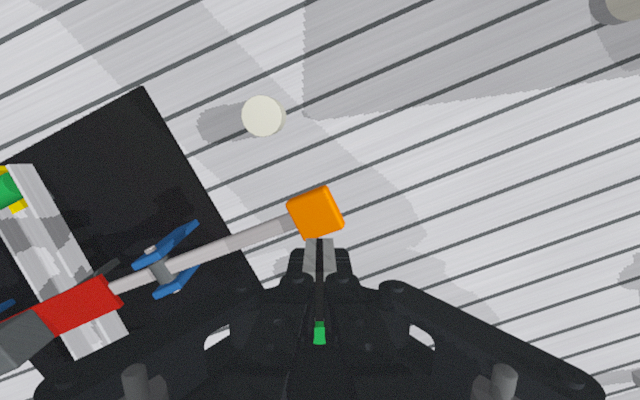

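Run:
```python
import cv2,numpy as np
from h import *
def cen(f,box,t):
    im=cv2.cvtColor(cv2.imread(f),cv2.COLOR_BGR2HSV);x0,y0,x1,y1=box
    m=cv2.inRange(im[y0:y1,x0:x1],*t);M=cv2.moments(m,True);return M['m10']/M['m00']+x0,M['m01']/M['m00']+y0,M['m00']
O=((3,180,150),(14,255,255));G=((50,120,50),(75,255,255))
for k in "05": print(k,cen(f"pics/scene{k}.png",(360,220,410,260),O),cen(f"pics/side{k}.png",(275,155,310,180),O))
a=cen("pics/scene0.png",(270,160,345,235),G);b=cen("pics/scene5.png",(270,160,350,235),G);c=cen("pics/side5.png",(285,220,320,260),G)
p=plane("scene",*a[:2],.06);t,_=tri([("scene",*b[:2]),("side",*c[:2])]);q=plane("scene",*b[:2],.034);print(a,b,c,p,q,t,np.linalg.norm((p-q)))
d=cv2.absdiff(cv2.imread("pics/scene0.png"),cv2.imread("pics/scene5.png"))[170:260,270:365];print((d.max(2)>50).sum())
```

```text
0 (381.1714285714286, 239.0095238095238, 105.0) (290.0689655172414, 165.51724137931035, 29.0)
5 (381.51612903225805, 239.1720430107527, 93.0) (289.9318181818182, 165.3409090909091, 44.0)
(301.7901234567901, 206.11111111111111, 81.0) (334.26153846153846, 182.06153846153848, 65.0) (301.27659574468083, 236.46808510638297, 47.0) [ 0.60000082 -0.10436559  0.06      ] [ 0.42485364 -0.11295163  0.034     ] [ 0.42544816 -0.10852675  0.03927172] 0.17727452288358392
171
```

The pad is back at its rest pixels. The part has moved about 177 mm, against 174 mm expected, and nothing is in contact with the robot. I'm handing the job in.

Run:
```python
from workcell import bot
print(bot.job_done()); print(bot.observe()["force"])
```

```text
the job is handed in; nothing more can be done
None
the job is handed in; nothing more can be done
```

I pressed the orange pad straight down with the fingers shut. The flap lifted and the green part rolled into the yellow nest. I then raised the fingers at about 0.065 m/s while the lever followed, and handed the job in at about 6.8 s. The hand-in gives no verdict.

- **Green part:** it lies at the yellow end in the scene, side and wrist views. It moved about 177 mm by my measurement, against the 174 mm given.
- **Lever and flap:** the pad is back within 0.4 px of where it started in both fixed views. The flap looks shut, and I judged that only by eye. I could not read its closing speed; I relied on the slow raise, well under the 0.15 m/s given.
- **Robot:** the fingers are about 77 mm above the pad and the force reading is only noise, so the robot touches nothing.
- **Loose things:** the pucks and spool look unmoved in the last pictures. I did not compare the screwdriver, oil can, collar and tray; the arm did not go near the screwdriver or tray, and passed well above the oil can and collar.

**Disagreements:**
- The first move call was refused because the rows lacked some keys, and nothing moved.
- My two-view pad height was 131–132 mm, against the 135 mm given.

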